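# Unstack the soldering things and set each on its own place

## Robot

A 6-joint arm with a two-finger parallel gripper is mounted at the origin on a cart in front of the work surface, level with it; the furniture and walls round the work are solid. World frame = base frame: x ahead of the robot, y to its left, z up, the work surface at z = 0. Lengths are in m, angles in degrees, forces in N, time in s.
With the tool pointing down it reaches from about 0.375 to 0.9 m from the base axis. Payload 3.1 kg.
Tool frame: the origin (TCP) lies between the finger pads, 19 mm behind the fingertips; this is the grasp point; z points along the fingers, y is the line along which they close (so a half turn about z gives the same grasp; the last joint's range is limited). The gripper opens to 87 mm and grips with 3 to 60 N. Pads are 19 mm wide; open, the fingers measure 117 mm over their backs; the gripper's body (75 mm by 190 mm) begins 51 mm behind the grasp point.
Start: joints at [64.486, 30.224, 82.088, -0, 67.689, -10.227], TCP at [0.165, 0.603, 0.241] pointing down, gripper open.
Joint ranges: [-176.69, 176.69], [-43.24, 126.21], [12.49, 139.97], [-82, 262], [0, 151.66], [-163.58, 163.58]. Speed limits (degrees/s): [159.86, 159.86, 180, 180, 180, 180].

## Interface

Orientations are given as a 3x3 rotation matrix whose columns are the frame's x, y, z axes.
In Python, from rig import read_state, capture, calibration, hand_in gives the robot as it stands.
- The arm moves only by the tool send_rows, never from a script. Its argument "plan" is a list of rows, each a list of 5 numbers: the closure in counts, from 0 (fully open) to 255 (shut), then the shift along the tool's x, y, z in m, then the turn about the tool's z in rad. A call has 1 to 20 rows; each row shifts and turns the commanded pose from where the row before left it, along the tool's axes as they then stand; what a row does not reach is not made up. A row lasts 1/12 s, in which the tool goes at most 41.7 mm and 7.16 degrees, less where a joint would pass 70% of its speed; a pose out of reach is approached as far as the arm can. A call is refused whole if a number of a shift passes 0.0417 or a number of a turn 0.125, either way. A call with a gripper value outside its range is refused whole. The fingers move at their own pace and stop on an object; the grip force is fixed at half the most. Time passes only in rows, so rows that do not move let the fingers close. It gives the time, the measured TCP pose, the force, the opening and the grip force at its end, in the units of the state.
- read_state(): the state, without advancing time (a new reading comes with each control period).
- capture(name): name is "scene" or "top"; returns (picture, depth): 420x560x3 uint8, blue, green, red; 420x560 float32, m along the optical axis (not along the pixel's ray), 0 where there is no reading.
- calibration(name): a dict with "fx", "fy", "cx", "cy" (pixels), "xyz" and "rotation" of the camera in the world. Camera axes: x right, y down, z forward; pixel columns grow to the right and rows downward; lengths in m; the calibration is good to about 2 mm. A picture is of the moment at which its call begins. calibration takes no time and is no camera call.
- hand_in(): hands the job in; it is judged then, once.
The state is a dict: "time_s": time; "joint_positions": joint angles; "qvel": joint speeds; "tau": joint torques, N m; "position": TCP position; "tcp_rot": TCP orientation; "force": force on the tool from outside, world axes, zero at the start; "moment": the same for the moment, N m; "opening": opening from 0.0 (shut) to 1.0 (fully open); "grasp_force": force on a finger pad.
Only numpy, scipy, OpenCV 4.12 (cv2) and the standard library are available. Lean on these libraries where they do the work, as an engineer would, in place of code of your own. Each camera call takes 0.05 s, during which the arm holds its last target. There are 200 camera calls.

## Task

Take the stack on the bench apart and set each of its four things on its own place: the open steel casting ring in the smaller round wooden nest, the tin in the larger round nest, the black charcoal block flat inside the rectangular steel tray, and the pierced white block flat and centred on the wire trivet, lengthwise between its upturned ends. Keep everything upright, let go of it all, and leave the jar and the white cone standing near the work alone.

Things in the scene. Friction and masses are not known exactly. Their poses are not given: they have to be found in the camera images.
- steel_ring: Open grey steel casting ring (a plain tube, 48 mm across outside, 51 mm high, wall a few mm, about 0.2 kg), standing on the tin at the top of the stack. Origin: centre of its underside; z up.
- round_tin: Closed round whitish tin, 65 mm across, 26 mm high, lid fixed, about 0.1 kg, lying flat on the charcoal block under the casting ring. Origin: centre of its underside; z up.
- black_block: Black charcoal soldering block, 68 x 111 x 36 mm (x, y, z; its solid width is about 66 to 68 mm), about 0.1 kg, lying flat and crosswise on the pierced block, under the tin. Origin: centre of its underside; y along its length, z up.
- pierced_block: White pierced ceramic soldering block (fine holes), 66 x 105 x 13 mm (x, y, z), about 0.13 kg, lying flat on the bench at the bottom of the stack. Origin: centre of its underside; y along its length, z up.
- small_nest: Smaller round wooden nest for the casting ring, fixed: 73 mm across outside, recess 64 mm across, floor 4 mm and rim 9 mm above the bench. Origin: centre of its underside; z up.
- large_nest: Larger round wooden nest for the tin, fixed: 90 mm across outside, recess 81 mm across, floor 4 mm and rim 9 mm above the bench. Origin: centre of its underside; z up.
- steel_tray: Rectangular bright steel tray for the charcoal block, fixed: inside 86 x 129 mm (x, y), floor 3 mm and rim 10 mm above the bench; outside 94 x 137 mm. Origin: centre of its underside; y along its length, z up.
- wire_trivet: Low dark wire trivet for the pierced block, fixed: three round bars along y, at x = -18, 0 and 18 mm, tops 21 mm above the bench; their ends turn up to 32 mm, leaving 121 mm along y between them; open at the long sides, 56 mm wide over its legs. Origin: centre at bench height; y along its bars, z up.
- jar: Bystander: white jar with a black cap, 44 mm across, 54 mm high, standing between the hoses and the round pan. Origin: centre of its underside. (Behind it hangs the fixed gas torch, slanting from about x 0.62, y -0.13, z 0.21 m up to x 0.80, y 0.22, z 0.47 m: when crossing from side to side, pass it close to the robot, TCP no farther than 0.45 m from the base axis.)
- white_cone: Bystander: small white blunt cone, 27 mm across its foot, 36 mm high, standing beyond the work to the right. Origin: centre of its underside.
Mind the look-alikes: they are no part of the job. Leave any yellow look-alike of the steel_ring alone.

How it is judged (in metres and radians):
At the end, for the whole second after the job is handed in: Ring and tin on the floors of their nests (within 12 mm of centre), charcoal on the tray floor (13 mm), pierced block on the trivet bars (15 mm across, 12 mm along), both lengthwise within 0.2 rad; all four upright within 0.08 rad and at rest (horizontal distance between steel_ring and small_nest below 0.012 m and z of steel_ring in the frame of small_nest between 0 and 0.0075 m and horizontal distance between round_tin and large_nest below 0.012 m and z of round_tin in the frame of large_nest between 0 and 0.0075 m and x of black_block in the frame of steel_tray between -0.013 and 0.013 m and y of black_block in the frame of steel_tray between -0.013 and 0.013 m and z of black_block in the frame of steel_tray between -0.001 and 0.0065 m and angle between the y axis of black_block and the y axis of steel_tray, either way round below 0.2 rad and x of pierced_block in the frame of wire_trivet between -0.015 and 0.015 m and y of pierced_block in the frame of wire_trivet between -0.012 and 0.012 m and z of pierced_block in the frame of wire_trivet between 0.017 and 0.0245 m and angle between the y axis of pierced_block and the y axis of wire_trivet, either way round below 0.2 rad and angle between each of steel_ring, round_tin, black_block, pierced_block's own z axis and vertical below 0.08 rad and linear speed of each of steel_ring, round_tin, black_block, pierced_block below 0.02 m/s and angular speed of each of steel_ring, round_tin, black_block, pierced_block below 0.2 rad/s); the robot touches nothing.
It fails at once if one of the four things is tipped more than about 45 degrees (angle between any of steel_ring, round_tin, black_block, pierced_block's own z axis and vertical above 0.8 rad).
It fails at once if the bystanding jar is shifted by more than 3 cm (distance of jar from where it was at the start of the episode above 0.03 m).
It fails at once if the bystanding white cone is shifted by more than 3 cm (distance of white_cone from where it was at the start of the episode above 0.03 m).
It also fails if it takes over 134 s, if anything falls off the work surface, if the arm or the gripper's body presses on something with over 40 N, if the wrist force passes 120 N, or if a joint passes its speed limit or range.

## Working session

There is one attempt and no reset: what is moved stays moved. The work goes in short steps, Python scripts to look and compute and a tool call to move; the robot and the scene stay as the last step left them, time stands still between calls to the robot, and variables do not carry over. Pictures are saved under pics/ and viewed, at most 14 in all, crops included, and the job is handed in when it is done.

Besides the shell and the picture viewer there is one more tool, called after "Call:" in YAML: its name, and indented under it one key for each argument. send_rows: Moves the arm, as the interface text tells. Its arguments: {"type":"object","properties":{"plan":{"type":"array","items":{"type":"array","items":{"type":"number"}}}},"required":["plan"]}

```bash
ls; mkdir -p pics; python3 - <<'E'
from rig import *
import cv2,numpy as np
for n in("scene","top"):
    p,d=capture(n);cv2.imwrite(f"pics/{n}0.png",p);np.save(f"pics/{n}0.npy",d);c=calibration(n);print(n,c)
s=read_state();print(s)
E
```

```text
pics
scene {'fx': 497.1300444441368, 'fy': 497.1300444441368, 'cx': 280.6580795615238, 'cy': 209.91849798536487, 'xyz': array([ 0.012112  , -0.72051278,  1.08025659]), 'rotation': array([[ 0.79627167, -0.46160734,  0.39098605],
       [-0.60468703, -0.58869303,  0.53646445],
       [-0.01746517, -0.66359564, -0.74788756]])}
top {'fx': 454.2853396365299, 'fy': 454.2853396365299, 'cx': 281.0766957889775, 'cy': 206.53178775262293, 'xyz': array([ 0.45609153, -0.02112374,  1.47126682]), 'rotation': array([[ 0.01712037, -0.99861504,  0.04974838],
       [-0.99984247, -0.016866  ,  0.00552852],
       [-0.00468181, -0.04983519, -0.99874648]])}
{'time_s': 0.1, 'joint_positions': array([ 6.44878817e+01,  3.02737203e+01,  8.21478933e+01, -6.89939206e-04,
        6.76889126e+01, -1.02264717e+01]), 'qvel': array([-0.03467226, -0.12795484, -0.35453612, -0.01693045,  0.02719145,
        0.12840017]), 'tau': array([ 8.71186830e-05, -4.40988028e+01, -1.77151161e+01,  6.35224278e-02,
        5.33306727e-02, -3.37655672e-05]), 'position': array([0.16446854, 0.60233924, 0.24037497]), 'tcp_rot': array([[-9.64624564e-01,  2.63626207e-01, -8.20789653e-04],
       [ 2.63627276e-01,  9.64623041e-01, -1.74575032e-03],
       [ 3.31527078e-04, -1.90037618e-03, -9.99998139e-01]]), 'force': array([ 0.49841302, -0.79740546,  0.06974134]), 'moment': array([ 0.00528588, -0.01938025,  0.02013474]), 'grasp_force': 0.0, 'opening': 0.9984685137703844}
```

View pics/top0.png

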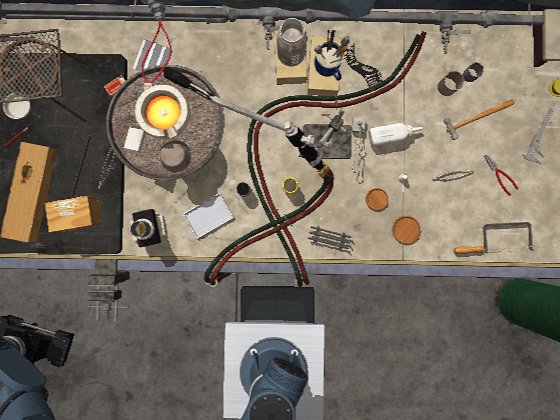

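View pics/scene0.png

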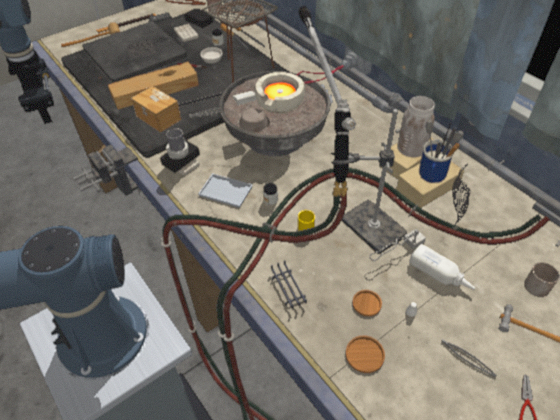

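The top view shows the stack near (146,228), with the tray at (210,215), trivet at (331,238), large nest at (406,230), small nest at (376,200), jar at (243,188) and cone at (403,180). There's a yellow ring look-alike at (290,185). I'll enlarge the stack and check heights.

```bash
cat > h.py <<'E'
import cv2,numpy as np
from rig import *
def world(n,d):
    c=calibration(n);v,u=np.mgrid[:420,:560]
    p=np.stack([(u-c["cx"])/c["fx"]*d,(v-c["cy"])/c["fy"]*d,d],-1)
    return p@c["rotation"].T+c["xyz"]
def ray(n,uv,z):
    c=calibration(n);uv=np.atleast_2d(uv).astype(float)
    r=np.c_[(uv[:,0]-c["cx"])/c["fx"],(uv[:,1]-c["cy"])/c["fy"],np.ones(len(uv))]@c["rotation"].T
    return c["xyz"]+r*((z-c["xyz"][2])/r[:,2])[:,None]
E
python3 - <<'E'
from h import *
t=cv2.imread("pics/top0.png");s=cv2.imread("pics/scene0.png")
W=world("top",np.load("pics/top0.npy"));S=world("scene",np.load("pics/scene0.npy"))
a=cv2.resize(t[190:260,110:240],(780,420),interpolation=cv2.INTER_CUBIC)[:,:780]
b=cv2.resize(s[115:215,150:280],(390,300),interpolation=cv2.INTER_CUBIC)
cv2.imwrite("pics/a.png",a);cv2.imwrite("pics/b.png",cv2.resize(s[115:215,150:280],(780,600),interpolation=cv2.INTER_CUBIC))
np.set_printoptions(linewidth=250)
print((W[208:250:2,126:170:2,2]*1000).astype(int))
# hose heights over bench
z=W[...,2]
for r in range(170,292,8):print(r,[(c,int(z[r,c]*1000)) for c in range(196,350) if z[r,c]>.015 ][::4])
E
```

```text
[[  1   1   0  -2  -2   1   2   3   4   3   0   0   5  -2   0   0   7  -1   0   4  -4   4]
 [ -1   1   3   7   5  -1   5   2   2  42  47  49  41  51  18   1   0   3   2  -1   0   5]
 [  0   0   1   2  -2  46  47  46  46  46  52  51  50  49  26   0   0   1   7   2  -2   3]
 [  0   1   0  45  46  47  45  45  49  45  50  49  50  48  39   1  -2   0   4   6  -4  -6]
 [  1   1   2   2  56  44  49  48  53  50  50  49  47  47  43  20  13   9  16   2  -1  -2]
 [  1   2   3   0  48  49  51  54  50  44  46  47  52  53  47  23  16   8  15   0  -1   3]
 [ -1   2   0   1  54  51  75  76  79  72  77  76  50  45  49  28  17  12  19   2   3   0]
 [  4  -3   3  16 121 114  93  79 128 109  93  78  76  50  53  29  15  18  12   1   5   2]
 [  6   1   1 126 106  95  74  77  76 125 113  85  77  76  49  37  11  14  12   3   1   1]
 [  0   3   0 115 101  82  75  77  70  72 129 105  84  73  54  39  20  20   9   8   2   4]
 [  1   2 125 115  88  73  77  72  73  79 123  98  87  78  57  46  29  14   8  15   5   0]
 [  0   0 121 108  90  76  77  73  72  70 117 106  82  68  49  40  29  15   9   9   2   0]
 [  0   
[... 1291 characters left out ...]
77), (311, 82)]
218 [(230, 1471), (273, 22), (280, 49), (284, 56), (288, 57), (292, 53), (296, 68), (300, 63)]
226 [(262, 35), (266, 40), (270, 45), (274, 15), (279, 45), (283, 48), (287, 51), (318, 16)]
234 [(204, 15), (249, 28), (253, 24), (261, 32), (265, 42), (269, 41), (279, 18), (288, 16), (316, 22), (320, 20), (340, 21)]
242 [(233, 17), (239, 19), (247, 21), (251, 21), (283, 17), (293, 15), (323, 22), (327, 20), (345, 23), (349, 25)]
250 [(224, 17), (232, 17), (236, 17), (287, 22), (298, 15)]
258 [(215, 15), (224, 15), (292, 20), (300, 16)]
266 [(209, 15), (213, 15), (267, 1471), (296, 19), (303, 16)]
274 [(205, 17), (212, 16), (217, 21), (300, 20), (306, 15)]
282 [(210, 1471)]
290 []
```

View pics/a.png

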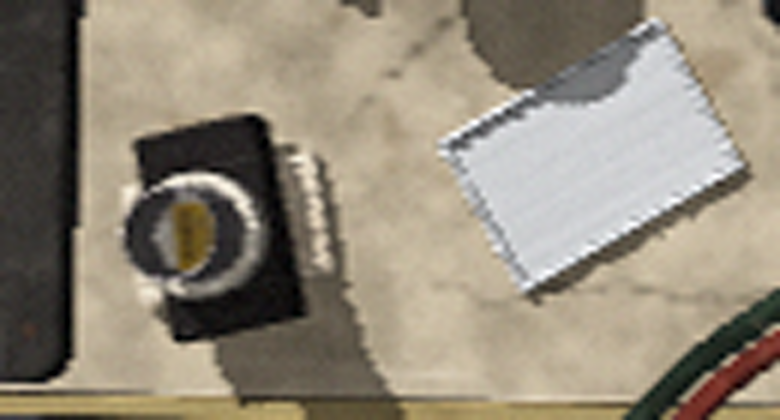

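View pics/b.png

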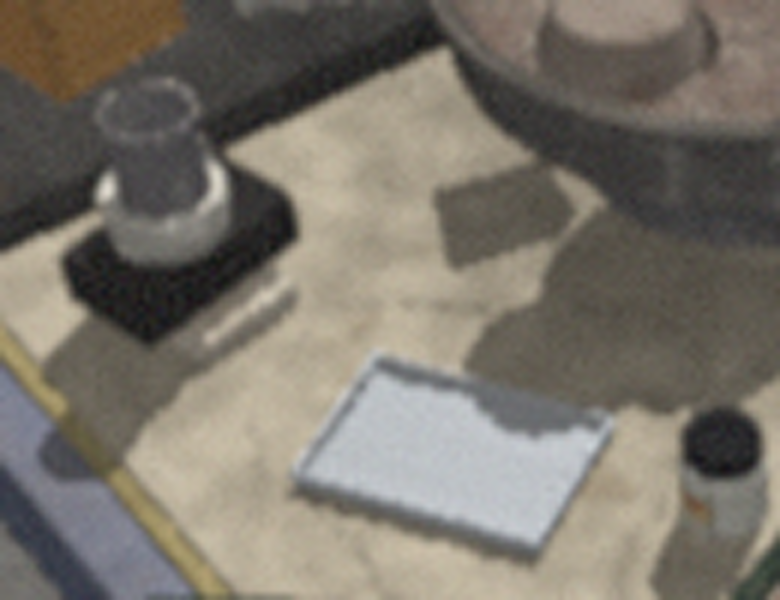

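The crops confirm the target: the grey ring, with rim centre near (143,229) in the top view, stands on the whitish tin on the black block, which lies crosswise on the white pierced block. The ring-like objects are yellow (290,185), grey cups (450,83) and (474,70), and a pot on the pan (175,155). Only the one on the stack fits the description. Next I'll fit positions.

```bash
cat >> h.py <<'E'
def circ(P):
    from scipy.optimize import least_squares
    P=P[:,:2];f=lambda q:np.hypot(P[:,0]-q[0],P[:,1]-q[1])-q[2]
    return least_squares(f,[*P.mean(0),.03],loss="soft_l1",f_scale=.002).x
def rect(P):
    (c,wh,a)=cv2.minAreaRect((P[:,:2]*1000).astype(np.float32));return np.round(c,1),np.round(wh,1),round(a,1)
def big(m,n=1):
    k,l,st,_=cv2.connectedComponentsWithStats(m.astype(np.uint8));o=1+np.argsort(-st[1:,4]);return [l==i for i in o[:n]]
def uvs(m):
    v,u=np.nonzero(m);return np.c_[u,v]
E
python3 - <<'E'
from h import *
for n in("top","scene"):
    im=cv2.imread(f"pics/{n}0.png");W=world(n,np.load(f"pics/{n}0.npy"));x,y,z=np.moveaxis(W,-1,0)
    hsv=cv2.cvtColor(im,cv2.COLOR_BGR2HSV);H,S,V=cv2.split(hsv)
    st=(abs(y-.40)<.12)&(abs(x-.4)<.13)
    print(n)
    m=big(st&(z>.032)&(z<.058)&(V<60))[0];print(" black",rect(ray(n,uvs(m),.049)),m.sum())
    m=big(st&(z>.064)&(z<.085)&(V>100))[0]
    print(" tin",circ(ray(n,np.vstack(cv2.findContours(m.astype(np.uint8),0,1)[0])[:,0],.075)))
    m=st&(z>.118)&(z<.14);print(" rim",circ(ray(n,uvs(m),.126)),m.sum())
    m=big((H>5)&(H<20)&(S>120)&(V>80)&(y<-.15)&(abs(z)<.03)&(x>.3)&(x<.6),2)
    for k in m:
        e=cv2.fitEllipse(np.vstack(cv2.findContours(k.astype(np.uint8),0,1)[0]));print(" nest",e,ray(n,e[0],.009))
    m=big((V>150)&(S<60)&(y>.08)&(y<.3)&(x>.3)&(x<.55)&(abs(z)<.04));m=[big(((V>95)&(S<60)&(H>90)&(y>.08)&(y<.32)&(x>.3)&(x<.55)&(abs(z)<.03)))[0]]
    print(" tray",rect(ray(n,uvs(m[0]),.008)),m[0].sum())
    m=(V<75)&(abs(y+.13)<.09)&(abs(x-.37)<.09)&(z>.012)&(z<.045)
    P=ray(n,uvs(m),.023);print(" triv",rect(P),m.sum())
    cv2.imwrite(f"pics/m_{n}.png",m*255)
    for nm,k in(("jar",(z>.04)&(z<.07)&(abs(y-.1)<.05)&(abs(x-.49)<.06)&(V<70)),):print(nm,W[k].mean(0))
    m=big(st&(V>110)&(z>.006)&(z<.025)&(S<60)&(y<.42));print(" pierced vis",rect(W[m[0]]),m[0].sum())
E
```

```text
top
 black (array([453.9, 408.3]), array([109.6,  68.1]), 12.7) 405
 tin [0.45076461 0.41222965 0.02914816]
 rim [0.45054143 0.40814484 0.02288042] 57
 nest ((405.9981689453125, 229.20315551757812), (26.853761672973633, 27.354915618896484), 139.63429260253906) [[ 0.46282987 -0.41531415  0.009     ]]
 nest ((376.64251708984375, 198.55406188964844), (21.346338272094727, 21.646268844604492), 128.2319793701172) [[ 0.55986539 -0.32051049  0.009     ]]
 tray (array([496.6, 222.5]), array([ 93.2, 136.1]), 30.8) 1020
 triv (array([ 383.4, -133.5]), array([149.3, 187.2]), 11.5) 219
jar [nan nan nan]
 pierced vis (array([461.9, 371.2]), array([64.4, 20.6]), 11.5) 99
scene
 black (array([444.2, 393.3]), array([111.3,  73.2]), 11.0) 280
 tin [0.44306206 0.40281744 0.0308448 ]
 rim [0.4448135  0.40316872 0.02324132] 80
 nest ((364.7333984375, 354.0397033691406), (34.76643753051758, 38.570377349853516), 120.5063247680664) [[ 0.45712933 -0.42120729  0.009     ]]
 nest ((366.6866760253906, 302.8551330566406), (24.164113998413086, 28.296297073364258), 107.6156997680664) [[ 0.55386458 -0.32655808  0.009     ]]
 tray (array([491.8, 216.7]), array([ 97.6, 136.2]), 30.7) 961
 triv (array([ 390.6, -124.2]), array([111.9, 199.3]), 39.9) 150
jar [nan nan nan]
 pierced vis (array([459.1, 369.5]), array([70.6, 22.6]), 14.1) 99[ WARN:0@0.449] global loadsave.cpp:1063 imwrite_ Unsupported depth image for selected encoder is fallbacked to CV_8U.
<stdin>:19: RuntimeWarning: Mean of empty slice.
  ret = um.true_divide(
```

```bash
cat >> h.py <<'E'
def go(x,y,z,ang=None):
    s=read_state();R=s["tcp_rot"];p=s["position"]
    a0=np.degrees(np.arctan2(R[1,1],R[0,1]));d=R.T@(np.array([x,y,z])-p)
    print("at",p.round(4),"ang",a0.round(1),"q",s["joint_positions"].round(0),"t",s["time_s"],"tool shift",d.round(4),"rows>=",round(np.linalg.norm(d)/.0417,1))
    if ang is not None:
        a=np.radians(ang);Y=np.array([np.cos(a),np.sin(a),0]);X=np.cross(Y,[0,0,-1.]);
        print(" turn",-np.radians(ang-a0).round(3),"shift after turn",(np.array([X,Y,[0,0,-1]])@(np.array([x,y,z])-p)).round(4))
E
python3 - <<'E'
from h import *
for n,(u0,u1,v0,v1) in {"top":(308,356,222,254),"scene":(266,310,260,320)}.items():
    im=cv2.imread(f"pics/{n}0.png");V=im.max(-1);m=np.zeros((420,560),bool);m[v0:v1,u0:u1]=V[v0:v1,u0:u1]<70
    W=world(n,np.load(f"pics/{n}0.npy"));m&=W[...,2]>.012
    print(n,m.sum(),rect(ray(n,uvs(m),.022)),rect(W[m]))
go(.4475,.4055,.20)
a=cv2.imread("pics/top0.png")[215:260,300:370];b=cv2.imread("pics/scene0.png")[255:325,255:325]
cv2.imwrite("pics/c.png",np.hstack([cv2.resize(a,(490,315)),cv2.resize(b,(300,315))]))
E
```

```text
top 74 (array([ 430.5, -167.9]), array([127.9,  45.2]), 78.6) (array([ 430.7, -167.2]), array([127.2,  45.1]), 78.9)
scene 16 (array([ 417.3, -170.2]), array([126.8,  42.3]), 84.4) (array([ 418.1, -171.9]), array([127.2,  40.3]), 85.0)
at [0.1645 0.6023 0.2404] ang 74.7 q [ 64.  30.  82.  -0.  68. -10.] t 0.1 tool shift [-0.3249 -0.1152  0.0405] rows>= 8.3
```

View pics/c.png

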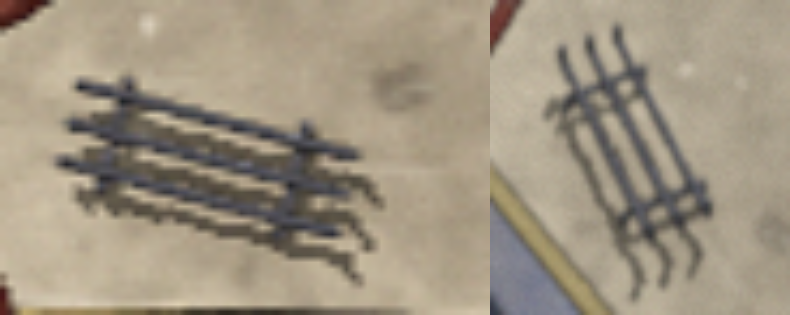

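The trivet's three bars run at about 76° in the world frame, with the middle bar centred near (329.4,237) in top and (287.4,290.5) in scene. I'll move above the ring now.

Call:
send_rows:
  plan:
    - [0, -0.0325, -0.0115, 0.004, 0]
    - [0, -0.0325, -0.0115, 0.004, 0]
    - [0, -0.0325, -0.0115, 0.004, 0]
    - [0, -0.0325, -0.0115, 0.004, 0]
    - [0, -0.0325, -0.0115, 0.004, 0]
    - [0, -0.0325, -0.0115, 0.004, 0]
    - [0, -0.0325, -0.0115, 0.004, 0]
    - [0, -0.0325, -0.0115, 0.004, 0]
    - [0, -0.0325, -0.0115, 0.004, 0]
    - [0, -0.0325, -0.0115, 0.004, 0]
    - [0, 0, 0, 0, 0]
    - [0, 0, 0, 0, 0]

```text
time_s: 1.1
position: [0.4493, 0.4048, 0.2004]
tcp_rot: [[-0.964, 0.267, -0.001], [0.267, 0.964, -0.001], [0.001, -0.001, -1.0]]
force: [-0.9, 0.3, -0.1]
opening: 0.996
grasp_force: 0.0
```

```bash
python3 - <<'E'
from h import *
p,d=capture("scene");cv2.imwrite("pics/s1.png",p)
cv2.imwrite("pics/d.png",cv2.resize(p[60:210,120:270],(600,600),interpolation=cv2.INTER_CUBIC))
for n,q in(("top",(329.4,237)),("scene",(287.4,290.5))):print(n,ray(n,q,.026))
go(.4475,.4055,.11)
c=calibration("scene")
s=read_state();tip=s["position"]+s["tcp_rot"]@[0,0,.019]
for w in(s["position"],tip,[.4475,.4055,.126]):
    k=c["rotation"].T@(np.array(w)-c["xyz"]);print(k[0]/k[2]*c["fx"]+c["cx"],k[1]/k[2]*c["fy"]+c["cy"])
E
```

```text
top [[ 0.43388312 -0.16810011  0.026     ]]
scene [[ 0.41494665 -0.18722892  0.026     ]]
at [0.4479 0.4056 0.2006] ang 74.6 q [ 32.  31.  87.   0.  61. -43.] t 1.15 tool shift [ 0.0002 -0.0001  0.0906] rows>= 2.2
170.08675688251745 112.60703400191993
171.27837250152214 117.90180197988833
174.57103422943572 132.87074502445302
```

View pics/d.png

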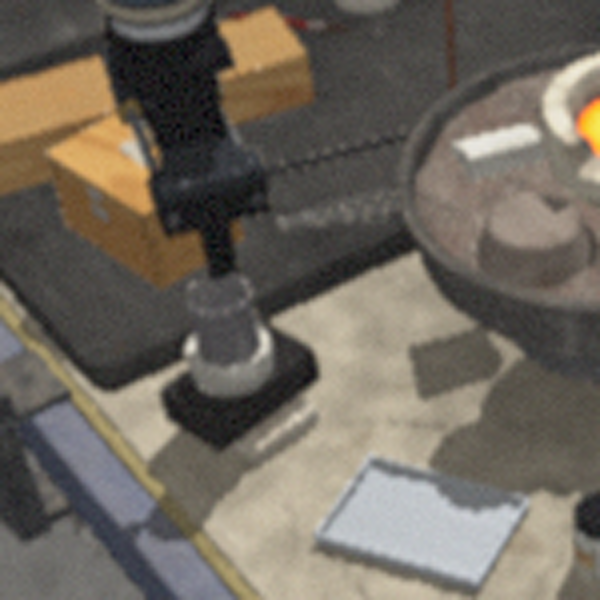

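Call:
send_rows:
  plan:
    - [0, 0, 0, 0.022, 0]
    - [0, 0, 0, 0.022, 0]
    - [0, 0, 0, 0.022, 0]
    - [0, 0, 0, 0.022, 0]
    - [0, 0, 0, 0, 0]
    - [0, 0, 0, 0, 0]
    - [40, 0, 0, 0, 0]
    - [60, 0, 0, 0, 0]
    - [75, 0, 0, 0, 0]
    - [90, 0, 0, 0, 0]
    - [105, 0, 0, 0, 0]
    - [120, 0, 0, 0, 0]
    - [135, 0, 0, 0, 0]
    - [150, 0, 0, 0, 0]
    - [150, 0, 0, 0, 0]
    - [150, 0, 0, 0, 0]

```text
time_s: 2.48
position: [0.4484, 0.4067, 0.1137]
tcp_rot: [[-0.965, 0.264, 0.001], [0.264, 0.965, 0.001], [-0.001, 0.001, -1.0]]
force: [-0.3, 1.6, 2.1]
opening: 0.537
grasp_force: 30.0
```

```bash
python3 - <<'E'
from h import *
p,d=capture("scene");W=world("scene",d);x,y,z=np.moveaxis(W,-1,0);cv2.imwrite("pics/s2.png",p)
cv2.imwrite("pics/e.png",cv2.resize(p[90:190,130:230],(600,600),interpolation=cv2.INTER_CUBIC))
s=read_state();print(s["opening"]*87,s["grasp_force"])
go(.4475,.4055,.3)
E
```

```text
46.81524624424454 29.973870750818605
at [0.4484 0.4067 0.1136] ang 74.7 q [ 32.  38.  91.   0.  51. -43.] t 2.5333 tool shift [ 0.0004 -0.0012 -0.1864] rows>= 4.5
```

View pics/e.png

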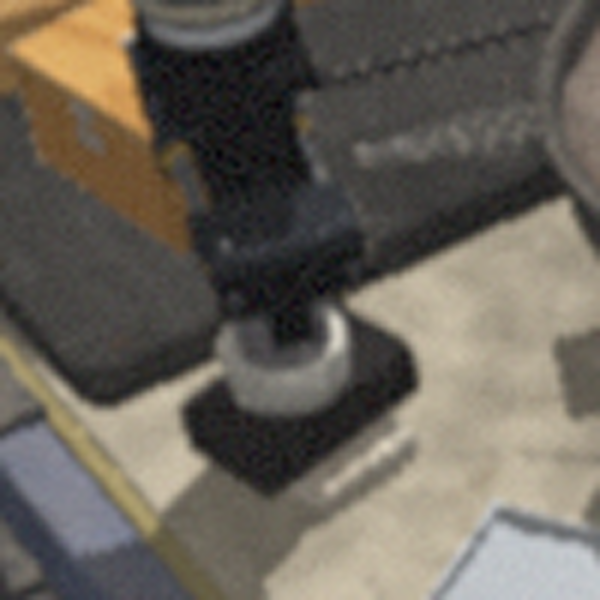

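The ring is gripped (47 mm, 30 N). The measured grasp agrees with the mean of the two cameras. I'll carry it close to the robot.

Call:
send_rows:
  plan:
    - [150, 0, 0, -0.02, 0]
    - [150, 0, 0, -0.04, 0]
    - [150, 0, 0, -0.04, 0]
    - [150, -0.004, -0.0345, -0.005, 0]
    - [150, -0.004, -0.0345, -0.005, 0]
    - [150, -0.004, -0.0345, -0.005, 0]
    - [150, -0.004, -0.0345, -0.005, 0]
    - [150, -0.004, -0.0345, -0.005, 0]
    - [150, -0.004, -0.0345, -0.005, 0]
    - [150, -0.004, -0.0345, -0.005, 0]
    - [150, -0.004, -0.0345, -0.005, 0]
    - [150, -0.004, -0.0345, -0.005, 0]
    - [150, -0.0097, -0.0354, 0, 0]
    - [150, -0.0097, -0.0354, 0, 0]
    - [150, -0.0097, -0.0354, 0, 0]
    - [150, -0.0097, -0.0354, 0, 0]
    - [150, -0.0097, -0.0354, 0, 0]
    - [150, -0.0097, -0.0354, 0, 0]

```text
time_s: 4.03
position: [0.3994, -0.1243, 0.2577]
tcp_rot: [[-0.965, 0.264, -0.002], [0.264, 0.965, 0.001], [0.003, 0.0, -1.0]]
force: [0.8, 0.9, -3.0]
opening: 0.539
grasp_force: 30.0
```

```bash
python3 - <<'E'
from h import *
go(.557,-.3235,.12)
E
```

```text
at [ 0.3994 -0.1243  0.2577] ang 74.7 q [ -33.   13.  109.   -0.   58. -107.] t 4.0333 tool shift [-0.2049 -0.1506  0.137 ] rows>= 6.9
```

Call:
send_rows:
  plan:
    - [150, -0.0256, -0.0188, 0.008, 0]
    - [150, -0.0256, -0.0188, 0.01, 0]
    - [150, -0.0256, -0.0188, 0.014, 0]
    - [150, -0.0256, -0.0188, 0.02, 0]
    - [150, -0.0256, -0.0188, 0.02, 0]
    - [150, -0.0256, -0.0188, 0.02, 0]
    - [150, -0.0256, -0.0188, 0.02, 0]
    - [150, -0.0256, -0.0188, 0.02, 0]
    - [150, 0, 0, 0, 0]
    - [150, 0, 0, 0, 0]

```text
time_s: 4.87
position: [0.5575, -0.3222, 0.1225]
tcp_rot: [[-0.964, 0.265, -0.005], [0.265, 0.964, 0.004], [0.006, 0.003, -1.0]]
force: [-0.8, -0.2, -2.4]
opening: 0.539
grasp_force: 30.0
```

```bash
cat >> h.py <<'E'
def nests(p,n):
    H,S,V=cv2.split(cv2.cvtColor(p,cv2.COLOR_BGR2HSV));m=big((H>5)&(H<20)&(S>120)&(V>80),12);return m
E
python3 - <<'E'
from h import *
p,d=capture("scene");cv2.imwrite("pics/f.png",cv2.resize(p[230:380,300:450],(600,600),interpolation=cv2.INTER_CUBIC))
go(.557,-.3235,.044)
E
```

```text
at [ 0.5572 -0.3212  0.124 ] ang 74.7 q [ -40.   40.   85.   -0.   56. -115.] t 4.9167 tool shift [-0.0008 -0.0025  0.08  ] rows>= 1.9
```

View pics/f.png

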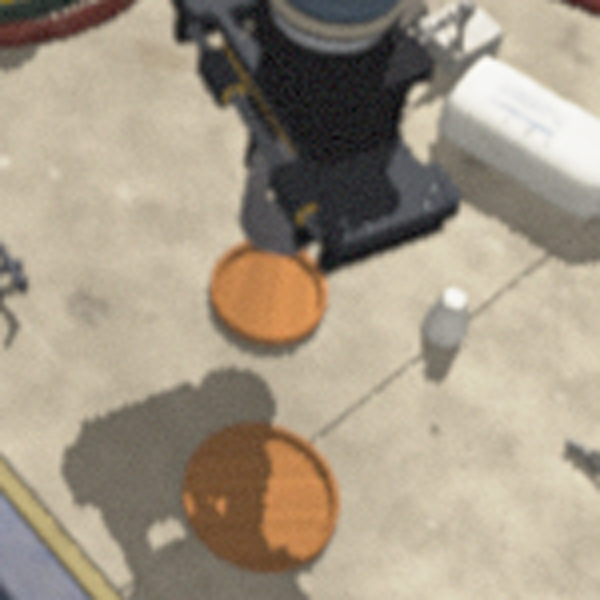

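Ring is above the small nest (nest at crop (269,293)), and the cone, crop (450,325), is clear. I'll lower and release.

Call:
send_rows:
  plan:
    - [150, -0.001, -0.0025, 0.02, 0]
    - [150, 0, 0, 0.02, 0]
    - [150, 0, 0, 0.016, 0]
    - [150, 0, 0, 0.01, 0]
    - [150, 0, 0, 0.006, 0]
    - [150, 0, 0, 0.005, 0]
    - [150, 0, 0, 0.002, 0]
    - [150, 0, 0, 0, 0]
    - [150, 0, 0, 0, 0]

```text
time_s: 5.67
position: [0.5595, -0.325, 0.0481]
tcp_rot: [[-0.965, 0.264, 0.001], [0.264, 0.965, -0.001], [-0.001, -0.001, -1.0]]
force: [-0.7, 0.2, -1.8]
opening: 0.537
grasp_force: 30.0
```

```bash
python3 - <<'E'
from h import *
p,d=capture("scene");cv2.imwrite("pics/g.png",cv2.resize(p[260:340,320:420],(750,600),interpolation=cv2.INTER_CUBIC))
go(.557,-.3235,.044)
E
```

```text
at [ 0.5596 -0.3251  0.0482] ang 74.7 q [ -40.   46.   86.   -0.   48. -115.] t 5.7167 tool shift [0.003  0.0009 0.0041] rows>= 0.1
```

View pics/g.png

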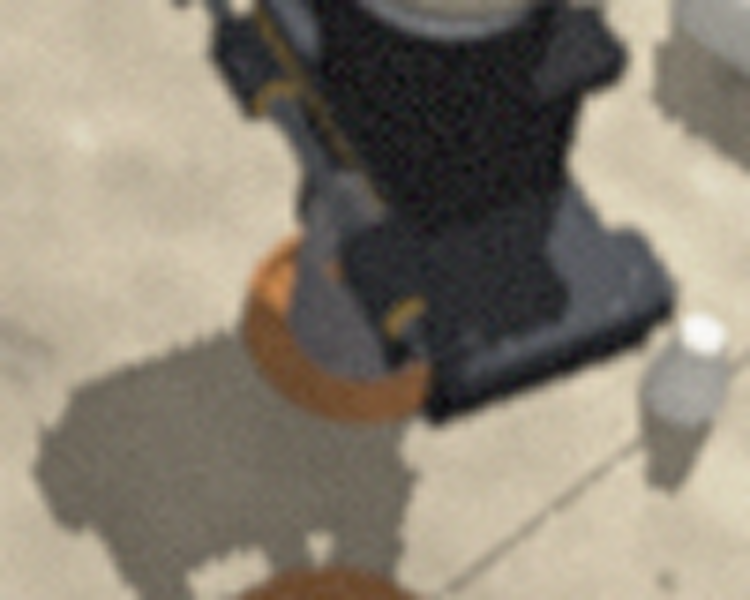

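The ring foot sits within the nest recess (crop ~(345,350)). I'll lower the last 5 mm, release, and retreat.

Call:
send_rows:
  plan:
    - [150, 0.003, 0.001, 0.002, 0]
    - [150, 0, 0, 0.002, 0]
    - [150, 0, 0, 0.001, 0]
    - [150, 0, 0, 0, 0]
    - [120, 0, 0, 0, 0]
    - [100, 0, 0, 0, 0]
    - [70, 0, 0, 0, 0]
    - [30, 0, 0, 0, 0]
    - [0, 0, 0, 0, 0]
    - [0, 0, 0, 0, 0]
    - [0, 0, 0, -0.02, 0]
    - [0, 0, 0, -0.04, 0]
    - [0, 0, 0, -0.04, 0]
    - [0, 0, 0, -0.04, 0]
    - [0, 0.03, 0.022, -0.02, 0]
    - [0, 0.03, 0.022, -0.02, 0]
    - [0, 0.03, 0.022, -0.01, 0]
    - [0, 0.03, 0.022, 0, 0]
    - [0, 0.03, 0.022, 0, 0]
    - [0, 0.03, 0.022, 0, 0]

```text
time_s: 7.38
position: [0.4172, -0.1478, 0.2321]
tcp_rot: [[-0.965, 0.264, 0.001], [0.264, 0.965, -0.001], [-0.001, -0.0, -1.0]]
force: [0.6, -0.3, 0.7]
opening: 1.0
grasp_force: 0.0
```

```bash
python3 - <<'E'
from h import *
for n in("top","scene"):
    p,d=capture(n);W=world(n,d);x,y,z=np.moveaxis(W,-1,0)
    m=(abs(x-.557)<.05)&(abs(y+.3235)<.05)&(z>.046)&(z<.075)
    print(n,m.sum(),circ(ray(n,uvs(m),.055)),"nest est",.5565,-.3235)
    np.save(f"pics/{n}3.npy",d);cv2.imwrite(f"pics/{n}3.png",p)
go(.40,-.12,.24);go(.4,.1,.24)
E
```

```text
top 49 [ 0.55757456 -0.32108609  0.02289633] nest est 0.5565 -0.3235
scene 126 [ 0.55210491 -0.32426785  0.02303381] nest est 0.5565 -0.3235
at [ 0.4124 -0.1432  0.231 ] ang 74.8 q [ -34.   17.  108.    0.   55. -109.] t 7.4833 tool shift [ 0.0181  0.0192 -0.0088] rows>= 0.7
at [ 0.4124 -0.1432  0.231 ] ang 74.8 q [ -34.   17.  108.    0.   55. -109.] t 7.4833 tool shift [ 0.0756  0.2315 -0.0076] rows>= 5.8
```

The ring is centred in its nest within 3 mm. Next is the tin, re-measured now that it's uncovered.

```bash
python3 - <<'E'
from h import *
for n in("top","scene"):
    im=cv2.imread(f"pics/{n}3.png");W=world(n,np.load(f"pics/{n}3.npy"));x,y,z=np.moveaxis(W,-1,0);V=im.max(-1)
    st=(abs(y-.40)<.12)&(abs(x-.45)<.13)
    m=big(st&(z>.064)&(z<.09)&(V>90))[0];c=np.vstack(cv2.findContours(m.astype(np.uint8),0,1)[0])
    print(n,"tin",circ(ray(n,c[:,0],.075)),m.sum(),ray(n,cv2.fitEllipse(c)[0],.075),W[m].mean(0))
    m=big(st&(z>.032)&(z<.058)&(V<60))[0];print(" black",rect(ray(n,uvs(m),.049)),m.sum())
go(.40,-.12,.24);go(.4,.1,.24)
E
```

```text
top tin [0.4503381  0.41124564 0.03115907] 351 [[0.4503392  0.41124028 0.075     ]] [0.45036868 0.41122063 0.07493264]
 black (array([454. , 408.1]), array([109.4,  68.5]), 12.8) 404
scene tin [0.4435182  0.40458301 0.0338962 ] 276 [[0.44318513 0.40389893 0.075     ]] [0.44403368 0.40609046 0.07306731]
 black (array([443.1, 394.1]), array([113. ,  69.8]), 11.9) 269
at [ 0.4124 -0.1432  0.231 ] ang 74.8 q [ -34.   17.  108.    0.   55. -109.] t 7.4833 tool shift [ 0.0181  0.0192 -0.0088] rows>= 0.7
at [ 0.4124 -0.1432  0.231 ] ang 74.8 q [ -34.   17.  108.    0.   55. -109.] t 7.4833 tool shift [ 0.0756  0.2315 -0.0076] rows>= 5.8
```

Call:
send_rows:
  plan:
    - [0, 0.01, 0.031, -0.001, 0]
    - [0, 0.01, 0.031, -0.001, 0]
    - [0, 0.01, 0.031, -0.001, 0]
    - [0, 0.01, 0.031, -0.001, 0]
    - [0, 0.01, 0.031, -0.001, 0]
    - [0, 0.01, 0.031, -0.001, 0]
    - [0, 0.01, 0.031, -0.001, 0]
    - [0, 0.004, 0.0345, 0.003, 0]
    - [0, 0.004, 0.0345, 0.003, 0]
    - [0, 0.004, 0.0345, 0.003, 0]
    - [0, 0.004, 0.0345, 0.003, 0]
    - [0, 0.004, 0.0345, 0.003, 0]
    - [0, 0.004, 0.0345, 0.003, 0]
    - [0, 0.004, 0.0345, 0.003, 0]
    - [0, 0.004, 0.0345, 0.003, 0]
    - [0, 0.004, 0.0345, 0.003, 0]
    - [0, 0, 0, 0, 0]
    - [0, 0, 0, 0, 0]

```text
time_s: 8.98
position: [0.4555, 0.3894, 0.211]
tcp_rot: [[-0.965, 0.261, 0.0], [0.261, 0.965, -0.0], [-0.0, -0.0, -1.0]]
force: [-1.6, 0.3, -0.5]
opening: 0.999
grasp_force: 0.0
```

```bash
python3 - <<'E'
from h import *
go(.4475,.4065,.077)
E
```

```text
at [0.4555 0.3894 0.211 ] ang 74.9 q [ 30.  30.  88.  -0.  62. -45.] t 8.9833 tool shift [0.0122 0.0145 0.134 ] rows>= 3.2
```

Call:
send_rows:
  plan:
    - [0, 0.0126, 0.016, 0.03, 0]
    - [0, 0, 0, 0.03, 0]
    - [0, 0, 0, 0.03, 0]
    - [0, 0, 0, 0.025, 0]
    - [0, 0, 0, 0.012, 0]
    - [0, 0, 0, 0.007, 0]
    - [0, 0, 0, 0, 0]
    - [0, 0, 0, 0, 0]
    - [20, 0, 0, 0, 0]
    - [35, 0, 0, 0, 0]
    - [50, 0, 0, 0, 0]
    - [65, 0, 0, 0, 0]
    - [80, 0, 0, 0, 0]
    - [100, 0, 0, 0, 0]
    - [120, 0, 0, 0, 0]
    - [120, 0, 0, 0, 0]
    - [120, 0, 0, 0, 0]

```text
time_s: 10.4
position: [0.448, 0.4074, 0.0786]
tcp_rot: [[-0.965, 0.264, 0.002], [0.264, 0.965, 0.002], [-0.002, 0.002, -1.0]]
force: [0.4, 2.3, 4.8]
opening: 0.73
grasp_force: 30.0
```

```bash
python3 - <<'E'
from h import *
go(.4475,.408,.077)
E
```

```text
at [0.448  0.4074 0.0786] ang 74.7 q [ 32.  41.  92.   0.  47. -43.] t 10.4 tool shift [0.0007 0.0005 0.0016] rows>= 0.0
```

Tin gripped (63.5 mm). Same route to the large nest at about (0.460, -0.418).

Call:
send_rows:
  plan:
    - [120, 0, 0, -0.03, 0]
    - [120, 0, 0, -0.04, 0]
    - [120, 0, 0, -0.04, 0]
    - [120, -0.004, -0.0345, -0.007, 0]
    - [120, -0.004, -0.0345, -0.007, 0]
    - [120, -0.004, -0.0345, -0.007, 0]
    - [120, -0.004, -0.0345, -0.007, 0]
    - [120, -0.004, -0.0345, -0.007, 0]
    - [120, -0.004, -0.0345, -0.007, 0]
    - [120, -0.004, -0.0345, -0.007, 0]
    - [120, -0.004, -0.0345, -0.007, 0]
    - [120, -0.004, -0.0345, -0.007, 0]
    - [120, -0.0097, -0.0354, 0, 0]
    - [120, -0.0097, -0.0354, 0, 0]
    - [120, -0.0097, -0.0354, 0, 0]
    - [120, -0.0097, -0.0354, 0, 0]
    - [120, -0.0097, -0.0354, 0, 0]
    - [120, -0.0097, -0.0354, 0, 0]

```text
time_s: 11.9
position: [0.3986, -0.1239, 0.2501]
tcp_rot: [[-0.965, 0.264, -0.003], [0.264, 0.965, 0.001], [0.003, 0.0, -1.0]]
force: [0.8, -0.7, -2.4]
opening: 0.732
grasp_force: 30.0
```

```bash
python3 - <<'E'
from h import *
go(.460,-.418,.10)
E
```

```text
at [ 0.3986 -0.1239  0.2501] ang 74.7 q [ -33.   13.  110.   -0.   57. -107.] t 11.9 tool shift [-0.1372 -0.2675  0.1496] rows>= 8.1
```

Call:
send_rows:
  plan:
    - [120, -0.0137, -0.0267, 0.01, 0]
    - [120, -0.0137, -0.0267, 0.01, 0]
    - [120, -0.0137, -0.0267, 0.015, 0]
    - [120, -0.0137, -0.0267, 0.015, 0]
    - [120, -0.0137, -0.0267, 0.015, 0]
    - [120, -0.0137, -0.0267, 0.015, 0]
    - [120, -0.0137, -0.0267, 0.015, 0]
    - [120, -0.0137, -0.0267, 0.015, 0]
    - [120, -0.0137, -0.0267, 0.02, 0]
    - [120, -0.0137, -0.0267, 0.02, 0]
    - [120, 0, 0, 0, 0]
    - [120, 0, 0, 0, 0]
    - [120, 0, 0, 0, 0]

```text
time_s: 12.98
position: [0.4608, -0.415, 0.0996]
tcp_rot: [[-0.965, 0.264, -0.003], [0.264, 0.965, 0.003], [0.003, 0.003, -1.0]]
force: [-0.4, 0.5, -1.3]
opening: 0.73
grasp_force: 30.0
```

```bash
python3 - <<'E'
from h import *
go(.460,-.418,.0345)
E
```

```text
at [ 0.4608 -0.415   0.0996] ang 74.7 q [ -52.   40.   89.    0.   51. -127.] t 12.9833 tool shift [-0.0002 -0.0033  0.0651] rows>= 1.6
```

Call:
send_rows:
  plan:
    - [120, 0, -0.0033, 0.015, 0]
    - [120, 0, 0, 0.015, 0]
    - [120, 0, 0, 0.015, 0]
    - [120, 0, 0, 0.01, 0]
    - [120, 0, 0, 0.004, 0]
    - [120, 0, 0, 0.002, 0]
    - [120, 0, 0, 0, 0]
    - [120, 0, 0, 0, 0]
    - [120, 0, 0, 0, 0]

```text
time_s: 13.73
position: [0.4615, -0.4199, 0.0406]
tcp_rot: [[-0.965, 0.263, 0.001], [0.263, 0.965, -0.001], [-0.001, -0.001, -1.0]]
force: [0.2, -0.1, -1.3]
opening: 0.733
grasp_force: 30.0
```

```bash
python3 - <<'E'
from h import *
go(.460,-.418,.0345)
E
```

```text
at [ 0.4615 -0.4199  0.0406] ang 74.7 q [ -53.   46.   90.   -0.   45. -127.] t 13.7333 tool shift [0.002  0.0014 0.0061] rows>= 0.2
```

Call:
send_rows:
  plan:
    - [120, 0.002, 0.001, 0.003, 0]
    - [120, 0, 0, 0.002, 0]
    - [120, 0, 0, 0.001, 0]
    - [120, 0, 0, 0, 0]
    - [120, 0, 0, 0, 0]
    - [90, 0, 0, 0, 0]
    - [60, 0, 0, 0, 0]
    - [30, 0, 0, 0, 0]
    - [0, 0, 0, 0, 0]
    - [0, 0, 0, 0, 0]
    - [0, 0, 0, -0.02, 0]
    - [0, 0, 0, -0.04, 0]
    - [0, 0, 0, -0.04, 0]
    - [0, 0, 0, -0.04, 0]
    - [0, 0.017, 0.033, -0.01, 0]
    - [0, 0.017, 0.033, -0.01, 0]
    - [0, 0.017, 0.033, -0.01, 0]
    - [0, 0.017, 0.033, -0.01, 0]
    - [0, 0.017, 0.033, -0.01, 0]
    - [0, 0.017, 0.033, -0.01, 0]

```text
time_s: 15.4
position: [0.4125, -0.1985, 0.234]
tcp_rot: [[-0.964, 0.264, 0.0], [0.264, 0.964, 0.0], [0.0, 0.0, -1.0]]
force: [0.7, -0.0, -0.1]
opening: 1.002
grasp_force: 0.0
```

```bash
python3 - <<'E'
from h import *
for n in("top","scene"):
    p,d=capture(n);W=world(n,d);x,y,z=np.moveaxis(W,-1,0);V=p.max(-1)
    np.save(f"pics/{n}4.npy",d);cv2.imwrite(f"pics/{n}4.png",p)
    S=cv2.cvtColor(p,cv2.COLOR_BGR2HSV)[...,1]
    m=big((abs(x-.460)<.06)&(abs(y+.418)<.06)&(z>.019)&(z<.045)&(S<90))[0]
    c=np.vstack(cv2.findContours(m.astype(np.uint8),0,1)[0])
    print(n,"tin",circ(ray(n,c[:,0],.030)),m.sum(),W[m].mean(0))
    m=big((abs(y-.40)<.12)&(abs(x-.45)<.13)&(z>.03)&(z<.065)&(V<65))[0];print(" black",rect(ray(n,uvs(m),.049)),m.sum(),np.median(W[m],0))
go(.4,.1,.24,102.5)
E
```

```text
top tin [ 0.45983954 -0.41544702  0.03156829] 277 [ 0.45973867 -0.41540503  0.0302491 ]
 black (array([454.1, 407.5]), array([109.4,  69.7]), 12.8) 754 [0.45278396 0.40817294 0.04853333]
scene tin [ 0.45440483 -0.41906991  0.0327003 ] 554 [ 0.45396798 -0.41941999  0.02941374]
 black (array([443. , 394.5]), array([112.4,  75.1]), 14.8) 530 [0.44258028 0.39632702 0.04656046]
at [ 0.4108 -0.1947  0.2345] ang 74.9 q [ -40.   18.  106.    0.   56. -115.] t 15.5 tool shift [ 0.087   0.2817 -0.0046] rows>= 7.1
 turn -0.481 shift after turn [-0.0532  0.29   -0.0055]
```

The tin is in its nest within 3–4 mm. Now the charcoal block at about (0.451, 0.405), length axis at 12.8°.

Call:
send_rows:
  plan:
    - [0, 0, 0, 0, -0.121]
    - [0, 0, 0, 0, -0.121]
    - [0, 0, 0, 0, -0.121]
    - [0, 0, 0, 0, -0.122]
    - [0, -0.0067, 0.0363, 0, 0]
    - [0, -0.0067, 0.0363, 0, 0]
    - [0, -0.0067, 0.0363, 0, 0]
    - [0, -0.0067, 0.0363, 0, 0]
    - [0, -0.0067, 0.0363, 0, 0]
    - [0, -0.0067, 0.0363, 0, 0]
    - [0, -0.0067, 0.0363, 0, 0]
    - [0, -0.0067, 0.0363, 0, 0]
    - [0, -0.0147, 0.0358, 0.005, 0]
    - [0, -0.0147, 0.0358, 0.005, 0]
    - [0, -0.0147, 0.0358, 0.005, 0]
    - [0, -0.0147, 0.0358, 0.005, 0]
    - [0, -0.0147, 0.0358, 0.01, 0]
    - [0, -0.0147, 0.0358, 0.01, 0]
    - [0, -0.0147, 0.0358, 0.02, 0]
    - [0, -0.0147, 0.0358, 0.02, 0]

```text
time_s: 17.17
position: [0.4563, 0.399, 0.1548]
tcp_rot: [[-0.976, -0.217, 0.002], [-0.217, 0.976, 0.001], [-0.002, 0.0, -1.0]]
force: [0.9, -0.2, 0.7]
opening: 0.998
grasp_force: 0.0
```

```bash
python3 - <<'E'
from h import *
go(.451,.405,.044,102.8)
E
```

```text
at [0.4563 0.399  0.1548] ang 102.5 q [ 31.  35.  89.  -0.  56. -72.] t 17.1667 tool shift [0.0041 0.007  0.1108] rows>= 2.7
 turn -0.005 shift after turn [0.0038 0.007  0.1108]
```

Call:
send_rows:
  plan:
    - [0, 0, 0, 0.03, 0]
    - [0, 0, 0, 0.02, 0]
    - [0, 0, 0, 0, 0]
    - [0, 0, 0, 0, 0]
    - [0, 0, 0, 0, 0]

```text
time_s: 17.58
position: [0.456, 0.3967, 0.1062]
tcp_rot: [[-0.976, -0.216, 0.001], [-0.216, 0.976, 0.001], [-0.002, 0.0, -1.0]]
force: [0.3, 0.1, 0.1]
opening: 1.0
grasp_force: 0.0
```

```bash
python3 - <<'E'
from h import *
go(.451,.405,.044,102.8)
E
```

```text
at [0.456  0.3967 0.1062] ang 102.5 q [ 30.  39.  91.  -0.  50. -72.] t 17.5833 tool shift [0.0032 0.0091 0.0622] rows>= 1.5
 turn -0.006 shift after turn [0.0031 0.0092 0.0622]
```

Call:
send_rows:
  plan:
    - [0, 0.003, 0.009, 0, -0.006]
    - [0, 0, 0, 0, 0]
    - [0, 0, 0, 0.02, 0]
    - [0, 0, 0, 0.02, 0]
    - [0, 0, 0, 0.015, 0]
    - [0, 0, 0, 0.006, 0]
    - [0, 0, 0, 0, 0]
    - [0, 0, 0, 0, 0]
    - [15, 0, 0, 0, 0]
    - [30, 0, 0, 0, 0]
    - [40, 0, 0, 0, 0]
    - [50, 0, 0, 0, 0]
    - [60, 0, 0, 0, 0]
    - [80, 0, 0, 0, 0]
    - [110, 0, 0, 0, 0]
    - [110, 0, 0, 0, 0]
    - [110, 0, 0, 0, 0]

```text
time_s: 19.0
position: [0.4503, 0.4052, 0.0449]
tcp_rot: [[-0.975, -0.222, 0.001], [-0.222, 0.975, 0.001], [-0.001, 0.001, -1.0]]
force: [-0.9, 2.5, 3.0]
opening: 0.751
grasp_force: 30.0
```

```bash
python3 - <<'E'
from h import *
go(.451,.405,.044,102.8)
E
```

```text
at [0.4503 0.4052 0.0449] ang 102.8 q [ 31.  44.  93.   0.  43. -71.] t 19.0 tool shift [-0.0006 -0.0004  0.0009] rows>= 0.0
 turn 0.001 shift after turn [-0.0006 -0.0004  0.0009]
```

Charcoal gripped (65 mm). Before choosing the approach, I'll check how close the fire pan is to the gripper body above the tray.

```bash
python3 - <<'E'
from h import *
a=np.radians(30.8);Y=np.array([np.cos(a),np.sin(a)]);X=np.array([-Y[1],Y[0]])
for n in("top","scene"):
    W=world(n,np.load(f"pics/{n}4.npy")).reshape(-1,3);W=W[(W[:,2]>.07)&(W[:,2]<.3)]
    d=W[:,:2]-[.494,.2195];u,v=d@Y,d@X
    for lo,hi in((.07,.1),(.1,.13),(.13,.16)):
        k=(abs(v)<.05)&(W[:,2]>lo)&(W[:,2]<hi)&(u>0)&(u<.2);print(n,lo,np.sort(u[k])[:8].round(3))
go(.494,.2195,.2,30.8)
E
```

```text
top 0.07 [0.131 0.131]
top 0.1 [0.131 0.137 0.138 0.138 0.138 0.139 0.139 0.14 ]
top 0.13 [0.122 0.122 0.122 0.123 0.123 0.123 0.123 0.124]
scene 0.07 []
scene 0.1 []
scene 0.13 []
at [0.4503 0.4052 0.0449] ang 102.8 q [ 31.  44.  93.   0.  43. -71.] t 19.0 tool shift [-0.0015 -0.1907 -0.1552] rows>= 5.9
 turn 1.257 shift after turn [-0.1819 -0.0576 -0.1551]
```

Call:
send_rows:
  plan:
    - [110, 0, 0, -0.02, 0]
    - [110, 0, 0, -0.04, 0]
    - [110, 0, 0, -0.04, 0]
    - [110, 0, 0, -0.04, 0]
    - [110, 0, 0, -0.02, 0]
    - [110, 0, 0, 0, 0.114]
    - [110, 0, 0, 0, 0.114]
    - [110, 0, 0, 0, 0.114]
    - [110, 0, 0, 0, 0.114]
    - [110, 0, 0, 0, 0.114]
    - [110, 0, 0, 0, 0.114]
    - [110, 0, 0, 0, 0.114]
    - [110, 0, 0, 0, 0.114]
    - [110, 0, 0, 0, 0.114]
    - [110, 0, 0, 0, 0.114]
    - [110, 0, 0, 0, 0.116]
    - [110, 0, 0, 0, 0]
    - [110, 0, 0, 0, 0]

```text
time_s: 20.5
position: [0.4495, 0.4043, 0.2037]
tcp_rot: [[-0.516, 0.857, -0.002], [0.857, 0.516, -0.001], [-0.0, -0.002, -1.0]]
force: [0.5, -0.2, -1.6]
opening: 0.753
grasp_force: 30.0
```

```bash
python3 - <<'E'
from h import *
go(.494,.2195,.13,30.8)
p,d=capture("top");W=world("top",d);x,y,z=np.moveaxis(W,-1,0)
m=(abs(x-.45)<.2)&(abs(y-.4)<.2)&(z>.2)&(z<.36)
P=W[m];s=read_state();print(rect(P),m.sum());Q=(P-s["position"])@s["tcp_rot"]
for lo in np.arange(.2,.36,.02):
    k=(P[:,2]>lo)&(P[:,2]<lo+.02)
    if k.sum()>3:print(lo.round(2),k.sum(),np.percentile(Q[k],[2,98],axis=0)[:,:2].round(3).tolist())
E
```

```text
at [0.4495 0.4043 0.2037] ang 31.1 q [31. 31. 87. -0. 62.  0.] t 20.5 tool shift [-0.1812 -0.057   0.0739] rows>= 4.9
 turn 0.004 shift after turn [-0.1815 -0.0564  0.0737]
(array([457.7, 396.3]), array([190.4,  94.7]), 31.5) 1507
0.2 391 [[-0.058, -0.029], [-0.005, 0.033]]
0.22 8 [[-0.013, 0.036], [-0.009, 0.046]]
0.24 4 [[-0.038, -0.074], [-0.006, 0.041]]
0.26 254 [[-0.039, -0.08], [-0.006, 0.082]]
0.28 510 [[-0.039, -0.091], [0.009, 0.096]]
0.3 210 [[-0.036, -0.091], [0.007, 0.095]]
0.32 9 [[-0.023, -0.048], [-0.007, -0.046]]
0.34 121 [[-0.039, -0.048], [0.015, 0.011]]
```

Clearance to the pan is about 27 mm (edge 122 mm away, body 95 mm). Proceeding.

Call:
send_rows:
  plan:
    - [110, -0.0303, -0.0094, 0.005, 0.004]
    - [110, -0.0303, -0.0094, 0.01, 0]
    - [110, -0.0303, -0.0094, 0.014, 0]
    - [110, -0.0303, -0.0094, 0.015, 0]
    - [110, -0.0303, -0.0094, 0.015, 0]
    - [110, -0.0303, -0.0094, 0.015, 0]
    - [110, 0, 0, 0.02, 0]
    - [110, 0, 0, 0.02, 0]
    - [110, 0, 0, 0, 0]
    - [110, 0, 0, 0, 0]
    - [110, 0, 0, 0, 0]

```text
time_s: 21.47
position: [0.4948, 0.2201, 0.0911]
tcp_rot: [[-0.511, 0.86, 0.001], [0.86, 0.511, 0.0], [-0.0, 0.001, -1.0]]
force: [-0.0, 0.2, -1.0]
opening: 0.754
grasp_force: 30.0
```

```bash
python3 - <<'E'
from h import *
go(.494,.2195,.0355,30.8)
p,d=capture("scene");cv2.imwrite("pics/i.png",cv2.resize(p[130:230,160:290],(780,600),interpolation=cv2.INTER_CUBIC))
E
```

```text
at [0.4948 0.2201 0.0911] ang 30.7 q [ 12.  37. 101.  -0.  42. -19.] t 21.4667 tool shift [-0.0001 -0.001   0.0556] rows>= 1.3
 turn -0.001 shift after turn [-0.0001 -0.001   0.0556]
```

View pics/i.png

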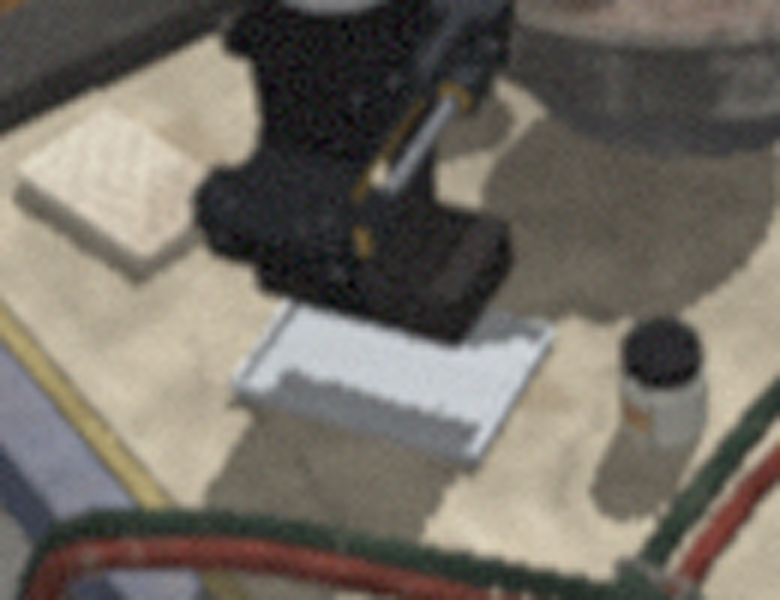

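The charcoal block hangs aligned over the tray (crop ~(380,280)); the pierced block lies free at crop (110,190). Lowering.

Call:
send_rows:
  plan:
    - [110, 0, -0.001, 0.015, 0]
    - [110, 0, 0, 0.015, 0]
    - [110, 0, 0, 0.012, 0]
    - [110, 0, 0, 0.006, 0]
    - [110, 0, 0, 0.004, 0]
    - [110, 0, 0, 0, 0]
    - [110, 0, 0, 0, 0]

```text
time_s: 22.1
position: [0.494, 0.2196, 0.0391]
tcp_rot: [[-0.51, 0.86, 0.001], [0.86, 0.51, 0.0], [-0.0, 0.001, -1.0]]
force: [0.3, -0.0, -0.9]
opening: 0.757
grasp_force: 30.0
```

```bash
python3 - <<'E'
from h import *
go(.494,.2195,.035,30.8)
W=world("scene",capture("scene")[1]);W2=world("top",capture("top")[1])
E
```

```text
at [0.494  0.2196 0.0391] ang 30.7 q [ 12.  42. 102.   0.  35. -19.] t 22.1 tool shift [-0.0001 -0.      0.0041] rows>= 0.1
 turn -0.002 shift after turn [-0.0001 -0.      0.0041]
```

Call:
send_rows:
  plan:
    - [110, 0, 0, 0.002, 0]
    - [110, 0, 0, 0.002, 0]
    - [110, 0, 0, 0, 0]
    - [110, 0, 0, 0, 0]
    - [80, 0, 0, 0, 0]
    - [50, 0, 0, 0, 0]
    - [20, 0, 0, 0, 0]
    - [0, 0, 0, 0, 0]
    - [0, 0, 0, 0, 0]
    - [0, 0, 0, -0.02, 0]
    - [0, 0, 0, -0.04, 0]
    - [0, 0, 0, -0.04, 0]
    - [0, 0, 0, -0.04, 0]
    - [0, 0, -0.03, -0.02, 0]
    - [0, 0, -0.04, 0, 0]
    - [0, 0, -0.04, 0, 0]
    - [0, 0, 0, 0, 0]
    - [0, 0, 0, 0, 0]

```text
time_s: 23.7
position: [0.3955, 0.1624, 0.1943]
tcp_rot: [[-0.509, 0.861, -0.003], [0.861, 0.509, -0.0], [0.001, -0.003, -1.0]]
force: [0.5, -0.1, -0.5]
opening: 1.0
grasp_force: 0.0
```

```bash
python3 - <<'E'
from h import *
for n in("top","scene"):
    p,d=capture(n);W=world(n,d);x,y,z=np.moveaxis(W,-1,0);V=p.max(-1)
    np.save(f"pics/{n}5.npy",d);cv2.imwrite(f"pics/{n}5.png",p)
    m=big((abs(x-.494)<.09)&(abs(y-.2195)<.09)&(z>.03)&(z<.048)&(V<60))[0];print(n,"black",rect(ray(n,uvs(m),.039)),m.sum(),np.median(W[m],0))
    S=cv2.cvtColor(p,cv2.COLOR_BGR2HSV)[...,1]
    m=big((abs(x-.45)<.1)&(abs(y-.4)<.1)&(z>.0075)&(z<.022)&(V>100))[0]
    m=cv2.morphologyEx(m.astype(np.uint8),cv2.MORPH_CLOSE,np.ones((3,3)));m=cv2.morphologyEx(m,cv2.MORPH_OPEN,np.ones((5,5)))>0
    print(" pierced",rect(ray(n,uvs(m),.013)),m.sum(),W[m].mean(0))
go(.45,.40,.1,12.8)
E
```

```text
top black (array([497. , 217.1]), array([ 64.4, 108.8]), 30.5) 431 [0.50914998 0.20112681 0.03866619]
 pierced (array([453.8, 413.6]), array([ 64.8, 104. ]), 11.0) 650 [0.4538153  0.41155687 0.02022432]
scene black (array([488.8, 207.7]), array([ 67.3, 106. ]), 30.3) 429 [0.48871389 0.20902125 0.03685567]
 pierced (array([0., 0.]), array([0., 0.]), 0.0) 0 [nan nan nan]
at [0.4002 0.1633 0.1948] ang 30.6 q [  7.  20. 112.   0.  48. -23.] t 23.8 tool shift [0.1784 0.1632 0.095 ] rows>= 6.2
 turn 0.311 shift after turn [0.2198 0.101  0.0948]<stdin>:9: RuntimeWarning: Mean of empty slice.
  ret = um.true_divide(
```

The charcoal block sits in the tray about 5 mm off lengthwise, well inside tolerance. Next is the pierced block at about (0.451, 0.410), closing direction 11.6°.

Call:
send_rows:
  plan:
    - [0, 0, 0, 0, 0.11]
    - [0, 0, 0, 0, 0.11]
    - [0, 0, 0, 0, 0.11]
    - [0, 0.0331, 0.0142, 0.005, 0]
    - [0, 0.0331, 0.0142, 0.005, 0]
    - [0, 0.0331, 0.0142, 0.01, 0]
    - [0, 0.0331, 0.0142, 0.015, 0]
    - [0, 0.0331, 0.0142, 0.02, 0]
    - [0, 0.0331, 0.0142, 0.02, 0]
    - [0, 0.0331, 0.0142, 0.02, 0]
    - [0, 0, 0, 0, 0]
    - [0, 0, 0, 0, 0]
    - [0, 0, 0, 0, 0]

```text
time_s: 24.88
position: [0.4492, 0.4105, 0.0988]
tcp_rot: [[-0.205, 0.979, -0.001], [0.979, 0.205, -0.001], [-0.001, -0.001, -1.0]]
force: [-0.4, -0.5, 0.2]
opening: 1.001
grasp_force: 0.0
```

```bash
python3 - <<'E'
from h import *
go(.451,.410,.022,11.6)
n="scene";p=cv2.imread("pics/scene5.png");W=world(n,np.load("pics/scene5.npy"));x,y,z=np.moveaxis(W,-1,0)
m=(abs(x-.45)<.1)&(abs(y-.4)<.08)&(z>.004)&(z<.03)&(p.max(-1)>185);m=big(m)[0];print(m.sum(),rect(ray(n,uvs(m),.013)))
# trivet bars from both views (bar tops)
for n,(u0,u1,v0,v1) in {"top":(300,365,220,256),"scene":(262,312,255,325)}.items():
    W=world(n,np.load(f"pics/{n}4.npy"));q=cv2.imread(f"pics/{n}0.png");V=q.max(-1);m=np.zeros((420,560),bool);m[v0:v1,u0:u1]=True
    W=world(n,np.load(f"pics/{n}0.npy"));k=m&(W[...,2]>.013)&(W[...,2]<.05)&(V<95);print(n,k.sum(),[rect(W[c]) for c in [k]])
    B=q[v0:v1,u0:u1];print(cv2.imwrite(f"pics/t_{n}.png",B))
a=cv2.imread("pics/t_top.png");b=cv2.imread("pics/t_scene.png")
cv2.imwrite("pics/j.png",np.hstack([cv2.resize(cv2.resize(a,None,fx=7,fy=7,interpolation=cv2.INTER_CUBIC),(455,252)),np.zeros((252,4,3),np.uint8)]) )
cv2.imwrite("pics/k.png",cv2.resize(b,None,fx=8,fy=8,interpolation=cv2.INTER_CUBIC))
E
```

```text
at [0.4492 0.4105 0.0988] ang 11.8 q [32. 40. 91. -0. 49. 20.] t 24.8833 tool shift [-0.0008  0.0017  0.0768] rows>= 1.8
 turn 0.004 shift after turn [-0.0009  0.0016  0.0768]
9 (array([444.7, 462.4]), array([17.7,  5.8]), 24.7)
top 204 [(array([ 432.1, -166.3]), array([129.7,  46.9]), 79.3)]
True
scene 180 [(array([ 427.8, -170.9]), array([131.3,  47.4]), 73.9)]
True
```

View pics/k.png

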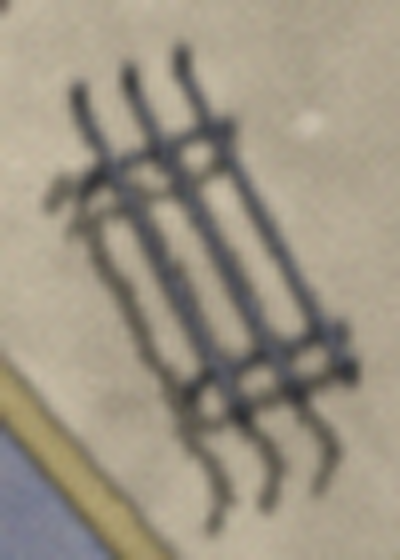

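The bars run from crop (130,75) to about (238,408); the curls below are shadows. Both views together give a trivet centre of about (0.4305, -0.170) with the bars at 76.7°. Grasping the pierced block now.

Call:
send_rows:
  plan:
    - [0, -0.001, 0.0016, 0.02, 0]
    - [0, 0, 0, 0.02, 0]
    - [0, 0, 0, 0.018, 0]
    - [0, 0, 0, 0.01, 0]
    - [0, 0, 0, 0.005, 0]
    - [0, 0, 0, 0, 0]
    - [0, 0, 0, 0, 0]
    - [0, 0, 0, 0, 0]

```text
time_s: 25.55
position: [0.4517, 0.4099, 0.0277]
tcp_rot: [[-0.203, 0.979, 0.002], [0.979, 0.203, 0.001], [0.001, 0.002, -1.0]]
force: [0.2, -0.0, -0.4]
opening: 0.997
grasp_force: 0.0
```

```bash
python3 - <<'E'
from h import *
go(.451,.410,.022,11.6);print(read_state()["force"])
E
```

```text
at [0.4517 0.4099 0.0277] ang 11.7 q [32. 46. 92. -0. 42. 20.] t 25.55 tool shift [ 0.0003 -0.0006  0.0057] rows>= 0.1
 turn 0.002 shift after turn [ 0.0003 -0.0006  0.0057]
[ 0.24830373 -0.02001215 -0.42545017]
```

Call:
send_rows:
  plan:
    - [0, 0, 0, 0.003, 0]
    - [0, 0, 0, 0.002, 0]
    - [0, 0, 0, 0, 0]
    - [15, 0, 0, 0, 0]
    - [30, 0, 0, 0, 0]
    - [40, 0, 0, 0, 0]
    - [50, 0, 0, 0, 0]
    - [60, 0, 0, 0, 0]
    - [80, 0, 0, 0, 0]
    - [110, 0, 0, 0, 0]
    - [110, 0, 0, 0, 0]
    - [110, 0, 0, 0, 0]
    - [110, 0, 0, 0, 0]

```text
time_s: 26.63
position: [0.4509, 0.4096, 0.0215]
tcp_rot: [[-0.204, 0.979, 0.0], [0.979, 0.204, 0.0], [0.0, 0.0, -1.0]]
force: [0.6, 0.3, 0.2]
opening: 0.756
grasp_force: 29.9
```

```bash
python3 - <<'E'
from h import *
s=read_state();print(s["force"]);go(.40,.10,.24,-13.3)
E
```

```text
[0.56608005 0.26338519 0.23034346]
at [0.4509 0.4096 0.0215] ang 11.7 q [32. 47. 92. -0. 41. 20.] t 26.6333 tool shift [-0.2928 -0.1128 -0.2186] rows>= 9.2
 turn 0.437 shift after turn [-0.313   0.0217 -0.2185]
```

Call:
send_rows:
  plan:
    - [110, 0, 0, -0.02, 0]
    - [110, 0, 0, -0.04, 0]
    - [110, 0, 0, -0.04, 0]
    - [110, 0, 0, -0.04, 0]
    - [110, 0, 0, -0.04, 0]
    - [110, 0, 0, -0.03, 0.109]
    - [110, 0, 0, 0, 0.109]
    - [110, 0, 0, 0, 0.109]
    - [110, 0, 0, 0, 0.11]
    - [110, -0.039, 0.0027, 0, 0]
    - [110, -0.039, 0.0027, 0, 0]
    - [110, -0.039, 0.0027, 0, 0]
    - [110, -0.039, 0.0027, 0, 0]
    - [110, -0.039, 0.0027, 0, 0]
    - [110, -0.039, 0.0027, 0, 0]
    - [110, -0.039, 0.0027, 0, 0]
    - [110, -0.039, 0.0027, 0, 0]
    - [110, 0, 0, 0, 0]

```text
time_s: 28.13
position: [0.3981, 0.0956, 0.2311]
tcp_rot: [[0.236, 0.972, -0.003], [0.972, -0.236, -0.003], [-0.004, -0.002, -1.0]]
force: [1.0, 0.4, -1.7]
opening: 0.753
grasp_force: 30.0
```

```bash
python3 - <<'E'
from h import *
s=read_state();print(s["opening"]);go(.41,-.1,.24,-13.3);go(.4305,-.17,.11,-13.3)
E
```

```text
0.7531977294485955
at [0.3981 0.0956 0.2311] ang -13.7 q [ -2.  15. 112.  -0.  54.  12.] t 28.1333 tool shift [-0.1873  0.0577 -0.0084] rows>= 4.7
 turn -0.006 shift after turn [-0.1877  0.0566 -0.0089]
at [0.3981 0.0956 0.2311] ang -13.7 q [ -2.  15. 112.  -0.  54.  12.] t 28.1333 tool shift [-0.25    0.0945  0.1217] rows>= 7.0
 turn -0.006 shift after turn [-0.2511  0.0926  0.1211]
```

I'll check the body's clearance from the hose and torch at the trivet before descending.

```bash
python3 - <<'E'
from h import *
a=np.radians(-13.3);Y=np.array([np.cos(a),np.sin(a)]);X=np.array([-Y[1],Y[0]])
for n in("top","scene"):
    W=world(n,np.load(f"pics/{n}0.npy")).reshape(-1,3);W=W[(W[:,2]>.07)&(W[:,2]<.6)]
    d=W[:,:2]-[.4305,-.17];u,v=d@Y,d@X
    for L in(.10,.12,.14):
        k=(abs(u)<L)&(abs(v)<.06);print(n,L,k.sum(),np.c_[u,v,W[:,2]][k][:4].round(3).tolist())
E
```

```text
top 0.1 5 [[0.099, 0.06, 0.095], [0.099, 0.057, 0.097], [0.095, 0.06, 0.102], [0.097, 0.056, 0.095]]
top 0.12 30 [[0.117, 0.059, 0.106], [0.117, 0.057, 0.11], [0.118, 0.054, 0.108], [0.118, 0.051, 0.115]]
top 0.14 73 [[0.139, 0.059, 0.139], [0.139, 0.054, 0.121], [0.138, 0.052, 0.133], [0.139, 0.049, 0.129]]
scene 0.1 25 [[0.097, 0.06, 0.099], [0.098, 0.057, 0.101], [0.096, 0.058, 0.097], [0.097, 0.055, 0.1]]
scene 0.12 82 [[0.118, 0.059, 0.109], [0.119, 0.055, 0.113], [0.116, 0.059, 0.105], [0.116, 0.055, 0.11]]
scene 0.14 180 [[0.139, 0.06, 0.148], [0.14, 0.056, 0.151], [0.136, 0.058, 0.147], [0.138, 0.058, 0.146]]
```

Call:
send_rows:
  plan:
    - [110, -0.0315, 0.0095, 0, -0.006]
    - [110, -0.0315, 0.0095, 0, 0]
    - [110, -0.0315, 0.0095, 0, 0]
    - [110, -0.0315, 0.0095, 0, 0]
    - [110, -0.0315, 0.0095, 0, 0]
    - [110, -0.0315, 0.0095, 0, 0]
    - [110, -0.032, 0.0187, 0.01, 0]
    - [110, -0.032, 0.0187, 0.01, 0]
    - [110, 0, 0, 0.02, 0]
    - [110, 0, 0, 0, 0]
    - [110, 0, 0, 0, 0]

```text
time_s: 29.05
position: [0.4339, -0.1658, 0.1904]
tcp_rot: [[0.225, 0.974, -0.004], [0.974, -0.225, 0.003], [0.002, -0.005, -1.0]]
force: [-0.1, -0.2, -2.1]
opening: 0.754
grasp_force: 30.0
```

```bash
python3 - <<'E'
from h import *
go(.4305,-.17,.11,-13.3)
E
```

```text
at [ 0.4339 -0.1658  0.1904] ang -13.0 q [-35.  23. 107.   0.  50. -22.] t 29.05 tool shift [-0.005  -0.002   0.0804] rows>= 1.9
 turn 0.005 shift after turn [-0.0048 -0.0024  0.0804]
```

Call:
send_rows:
  plan:
    - [110, -0.0048, -0.0024, 0.02, 0.005]
    - [110, 0, 0, 0.03, 0]
    - [110, 0, 0, 0.03, 0]
    - [110, 0, 0, 0.03, 0]
    - [110, 0, 0, 0.01, 0]
    - [110, 0, 0, 0, 0]
    - [110, 0, 0, 0, 0]
    - [110, 0, 0, 0, 0]

```text
time_s: 29.72
position: [0.4327, -0.1707, 0.0728]
tcp_rot: [[0.228, 0.974, 0.002], [0.974, -0.228, -0.001], [-0.001, 0.002, -1.0]]
force: [-0.0, -0.5, -1.0]
opening: 0.756
grasp_force: 30.0
```

```bash
python3 - <<'E'
from h import *
p,d=capture("scene");cv2.imwrite("pics/l.png",cv2.resize(p[230:330,230:340],(660,600),interpolation=cv2.INTER_CUBIC))
go(.4305,-.17,.0425,-13.3)
E
```

```text
at [ 0.4328 -0.171   0.0729] ang -13.2 q [-35.  36. 113.   0.  32. -22.] t 29.7667 tool shift [ 0.0005 -0.0025  0.0304] rows>= 0.7
 turn 0.002 shift after turn [ 0.0004 -0.0024  0.0304]
```

View pics/l.png

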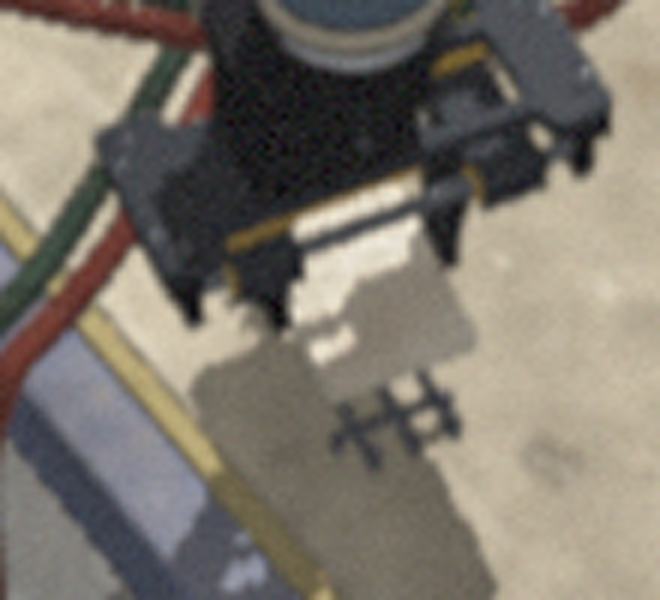

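The block hangs level, parallel to the bars, with its near end edge at crop (395,375) and the trivet's near end at (400,425). Lowering with a small correction.

Call:
send_rows:
  plan:
    - [110, 0, -0.0024, 0.01, 0.002]
    - [110, 0, 0, 0.01, 0]
    - [110, 0, 0, 0.004, 0]
    - [110, 0, 0, 0.002, 0]
    - [110, 0, 0, 0, 0]
    - [110, 0, 0, 0, 0]

```text
time_s: 30.27
position: [0.4298, -0.1706, 0.0461]
tcp_rot: [[0.231, 0.973, 0.001], [0.973, -0.231, -0.001], [-0.0, 0.001, -1.0]]
force: [0.6, 0.0, -2.2]
opening: 0.748
grasp_force: 30.0
```

```bash
python3 - <<'E'
from h import *
p,d=capture("scene");cv2.imwrite("pics/m.png",cv2.resize(p[250:330,250:340],(675,600),interpolation=cv2.INTER_CUBIC))
print(read_state()["force"]);go(.4305,-.17,.0425,-13.3)
E
```

```text
[ 1.04134859 -0.99431522 -1.8728527 ]
at [ 0.4298 -0.1706  0.046 ] ang -13.3 q [-36.  39. 114.   0.  28. -22.] t 30.3167 tool shift [0.0007 0.0005 0.0035] rows>= 0.1
 turn -0.001 shift after turn [0.0007 0.0005 0.0035]
```

View pics/m.png

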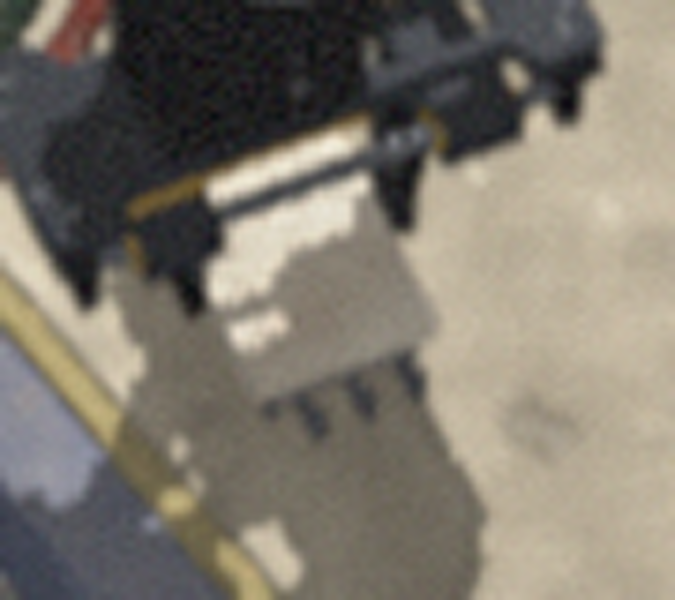

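The block sits between the end prongs ((315,420), (365,395), (412,375)) with a visible gap. It's about 3 mm off sideways, so I'll nudge it +3 mm, lower it, and release.

Call:
send_rows:
  plan:
    - [110, 0.0007, 0.003, 0, 0]
    - [110, 0, 0, 0.002, 0]
    - [110, 0, 0, 0.001, 0]
    - [110, 0, 0, 0.001, 0]
    - [110, 0, 0, 0, 0]
    - [85, 0, 0, 0, 0]
    - [60, 0, 0, 0, 0]
    - [40, 0, 0, 0, 0]
    - [20, 0, 0, 0, 0]
    - [0, 0, 0, 0, 0]
    - [0, 0, 0, 0, 0]
    - [0, 0, 0, -0.02, 0]
    - [0, 0, 0, -0.04, 0]
    - [0, 0, 0, -0.04, 0]
    - [0, 0, 0, -0.04, 0]
    - [0, 0.035, 0, -0.02, 0]
    - [0, 0.04, 0, 0, 0]
    - [0, 0.04, 0, 0, 0]
    - [0, 0.04, 0, 0, 0]
    - [0, 0.04, 0, 0, 0]

```text
time_s: 31.98
position: [0.4774, 0.021, 0.2017]
tcp_rot: [[0.232, 0.973, 0.0], [0.973, -0.232, -0.0], [-0.0, 0.0, -1.0]]
force: [0.0, 0.6, -0.4]
opening: 0.997
grasp_force: 0.0
```

```bash
python3 - <<'E'
from h import *
for n in("top","scene"):
    p,d=capture(n);W=world(n,d);x,y,z=np.moveaxis(W,-1,0);V=p.max(-1)
    cv2.imwrite(f"pics/{n}6.png",p)
    for nm,c,zl,zh,zt,vm in(("pierced",(.43,-.17),.026,.045,.034,V>100),("black",(.494,.2195),.028,.05,.039,V<60)):
        m=(abs(x-c[0])<.09)&(abs(y-c[1])<.09)&(z>zl)&(z<zh)&vm
        m=big(cv2.morphologyEx(m.astype(np.uint8),cv2.MORPH_OPEN,np.ones((3,3))))[0]
        P=W[m];A=np.linalg.lstsq(np.c_[P[:,:2],np.ones(len(P))],P[:,2],rcond=None)[0]
        print(n,nm,rect(ray(n,uvs(m),zt)),m.sum(),"z",np.median(P[:,2]).round(4),"slope",A[:2].round(3))
a=cv2.imread("pics/top6.png")[170:260,190:430];b=cv2.imread("pics/scene6.png")[145:375,180:400]
cv2.imwrite("pics/n.png",np.vstack([cv2.resize(a,(720,270)),np.hstack([cv2.resize(b,(316,330)),cv2.resize(b[100:180,70:150],(404,330))])]))
print(read_state()["position"],read_state()["time_s"])
E
```

```text
top pierced (array([ 436.6, -166.5]), array([103.6,  64.6]), 75.4) 625 z 0.0338 slope [ 0.001 -0.009]
top black (array([496.9, 217.2]), array([ 64.5, 109.1]), 30.5) 699 z 0.0385 slope [-0.004  0.002]
scene pierced (array([ 431.6, -168.4]), array([110. ,  66.7]), 76.3) 973 z 0.0332 slope [0.006 0.002]
scene black (array([478.5, 208.9]), array([45.7, 95.6]), 31.1) 161 z 0.0366 slope [0.047 0.031]
[0.47753859 0.02446007 0.20143902] 32.0833
```

View pics/n.png

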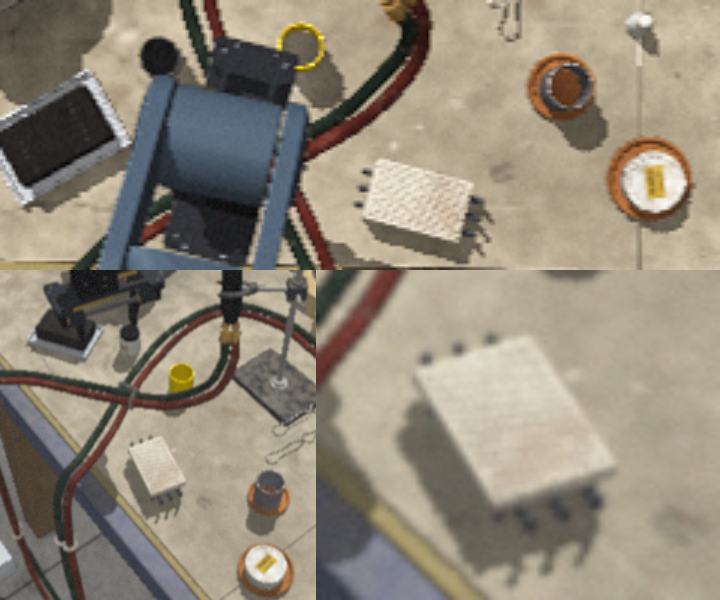

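Everything is seated. The pierced block has prongs showing at both ends, level, top at 34 mm. The charcoal is inside the tray, the ring and tin are in their nests, and the jar and cone are untouched.

```bash
python3 -c "
from rig import *
print(hand_in())"
```

```text
the job is handed in; nothing more can be done
None
```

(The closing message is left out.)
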